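Key the vial carrier onto its mixer and load the green-capped vial

ROBOT

A 6-joint arm with a two-finger parallel gripper is mounted at the origin on a cart in front of the work surface, level with it; the furniture and walls round the work are solid. World frame = base frame: x ahead of the robot, y to its left, z up, the work surface at z = 0. Lengths are in mm, angles in rad, forces in N, time in s.
With the tool pointing down it reaches from about 300 to 775 mm from the base axis. Payload 14.6 kg.
Tool frame: the origin (TCP) lies on the centre line of the jaws, within the pads' length; the fingertips stand 11 mm ahead of it and the grasp point (between the pads) lies 8 mm behind it; x points along the fingers, y is the direction in which the jaws open and shut, and the axes are right-handed (so a half turn about x gives the same grasp; the last joint's range is limited). The gripper opens to 94 mm and grips with 3 to 60 N. Pads are 16 mm wide; open, the fingers measure 119 mm over their backs; the gripper's body (75 mm by 177 mm) begins 78 mm behind the grasp point.
Start: joints at [1.238, 0.3, 1.521, -0, 1.321, -0.067], TCP at [144.472, 530.676, 216.446] pointing down, gripper open.
Joint ranges: [-3.03, 3.03], [-0.79, 2.21], [0.23, 2.52], [-1.04, 4.18], [0, 3.07], [-2.55, 2.55]. Speed limits (rad/s): [2.22, 2.22, 2.57, 3.14, 3.14, 3.14].

INTERFACE

Orientations are given as [roll, pitch, yaw] about the fixed x, y, z axes, in that order (R = Rz(yaw) Ry(pitch) Rx(roll)).
In Python, from cell import manip gives the robot as it stands.
- The arm moves only by the shell command python3 -m handwheel 'ROWS' [OPENING] [FORCE]. ROWS is JSON, a list of rows, each a list of 2 entries, a list of its own where there are three numbers: the shift along the tool's x, y, z in mm, then the turn about the tool's x in rad. In form: [[[x, y, z], spin], ...]. A call has exactly 10 rows; each row shifts and turns the commanded pose from where the row before left it, along the tool's axes as they then stand; what a row does not reach is not made up. A row lasts 1/8 s, in which the tool goes at most 62.5 mm and 10.7 degrees, less where a joint would pass 70% of its speed; a pose out of reach is approached as far as the arm can. A call with a gripper value outside its range is refused whole. OPENING is the closure in counts, from 0 (fully open) to 255 (shut), set as the call begins (- or left out, the last holds). The fingers move at their own pace and stop on an object; FORCE is the grip in N (left out, the last holds). Time passes only in rows, so rows that do not move let the fingers close, or fill a call up. It gives the time, the measured TCP pose, the force and the opening at its end, in the units of the state.
- manip.read_state(): the state, without advancing time (a new reading comes with each control period).
- manip.camera(name): name is "scene" or "top" or "wrist"; returns a dict with "pixels" (400x640x3 uint8, red, green, blue), "z_map" (400x640 float32, mm along the optical axis (not along the pixel's ray), 0 where there is no reading), "mtx" (3x3 intrinsics, pixels), "xyz" and "orientation" of the camera in the world. Camera axes: x right, y up, looking along -z (the intrinsics and any distortion apply to the point x, -y, -z); pixel columns grow to the right and rows downward; lengths in mm; the calibration is good to about 2 mm. The wrist camera is an equidistant fisheye: a pixel r from the principal point sees the ray r / f radians off the axis. A picture is of the moment at which its call begins.
- manip.sign_off(): hands the job in, once; it reports no verdict.
Trained networks look in the newest picture that a camera, given by its name, has taken for a name from the list of things; names that differ only in an ending like _2 or _b are one class to them, and where a whole thing is asked for, a point or a joint stands for the part that bears it (a point fixed in the world has none). Each returns a list of dicts, best first, with "confidence" (0 to 1); they miss things now and then, are a little off and sometimes report something else, mostly with a low value. They report only what shows in the picture. A call takes as long as a camera call.
- manip.cut_out(target, camera): "region" (400x640 bool, what is visible of it) and "centre" ([column, row] in pixels, amid what is visible of it).
The state is a dict: "clock": time; "joints": joint angles; "qd": joint speeds; "effort": joint torques, N m; "eef_pos": TCP position; "eef_rot": TCP orientation; "wrist_force": force on the tool from outside, world axes, zero at the start; "moment": the same for the moment, N m; "finger_gap": finger opening in mm.
Only numpy, scipy, OpenCV 4.12 (cv2) and the standard library are available. Lean on these libraries where they do the work, as an engineer would, in place of code of your own. Each camera call takes 0.05 s, during which the arm holds its last target. There are 200 camera calls.

TASK

The blue cross-shaped carrier of the vial mixer sits too high: it is on the spindle but rests on top of the four orange drive pins. Take it by its white handle, turn it while pressing lightly until the pins come up between its arms and it drops fully home, and only then stand the green-capped vial upright in the carrier's cup.

Things in the scene. Friction and masses are not known exactly. Their poses are not given: they have to be found in the camera images.
- carrier_grip (a point): Centre of the white handle (44 mm along x, 20 along y, 30 tall) of the loose blue carrier, 0.3 kg: a plus-shaped plate, arms along x and y, each 64 mm wide, 150 mm end to end, 14 mm thick. Pinch the 20 mm width from above; the y arms are bare. This point is 45 mm above the plate's underside, 31 above its top face. An 18 mm square hole below takes the spindle. Cup on the +x arm, steel weight on -x.
- mixer_seat (a point): Seat centre on the fixed white mixer (160 x 160 mm box), 51 mm above the worktop; x, y along its sides. Here: spindle, 14 mm thick, 26 tall. Orange pins, 10 mm thick, 14 tall, at x, y = +-47 mm. Handle centre is 59 mm above this while the carrier rides on the pins; with its arms along x and y (any quarter turn, +-8 deg; nearest at most 45 deg away) it drops freely to 45 mm.
- vial_center (a point): Centre (half-way up) of the loose vial with the GREEN cap: upright on the worktop, z up, round, 52 mm tall, 25 mm thick up to 34 mm above its foot, then 18 mm neck and cap, 40 g. Two bystander vials (one with a red cap, one with a blue label and grey cap) stand near it, centres at least 65 mm away.
- cup_floor (a point): Floor centre of the white cup ring on the carrier, 52 mm along the carrier's x from its middle, level with the plate's top face; axes as carrier_grip. Ring 40 mm wide inside, 46 outside, rim 10 mm above this point, so hold the vial by its upper half. The handle's end is 30 mm from here: have the fingers close along the carrier's y.

How it is judged (in metres and radians):
On the way:
1. the carrier has dropped home on the mixer while the green-capped vial is still away from its cup (z of carrier_grip in the frame of mixer_seat below 0.05 m and horizontal distance between carrier_grip and mixer_seat below 0.01 m and angle between carrier_grip's own z axis and vertical below 0.12 rad and distance between vial_center and cup_floor above 0.05 m), for 0.2 s.
At the end, for the whole second after the job is handed in: Carrier home on the mixer (handle centre under 50 mm above the seat, within 10 mm of the spindle, tilt under 7 deg, arms within 14 deg of the mixer's sides); green-capped vial standing in its cup (within 12 mm of the middle, its centre 18 to 34 mm above the cup floor, tilt under 11 deg) (z of carrier_grip in the frame of mixer_seat below 0.05 m and horizontal distance between carrier_grip and mixer_seat below 0.01 m and angle between carrier_grip's own z axis and vertical below 0.12 rad and (angle between the x axis of carrier_grip and the x axis of mixer_seat, either way round below 0.25 rad or angle between the x axis of carrier_grip and the y axis of mixer_seat, either way round below 0.25 rad) and horizontal distance between vial_center and cup_floor below 0.012 m and z of vial_center in the frame of cup_floor between 0.018 and 0.034 m and angle between vial_center's own z axis and vertical below 0.2 rad); the robot touches nothing.
It also fails if it takes over 54 s, if anything falls off the work surface, if the arm or the gripper's body presses on something with over 40 N, if the wrist force passes 120 N, or if a joint passes its speed limit or range.

## Working session

There is one attempt and no reset: what is moved stays moved. The work goes in short steps, Python scripts to look and compute and a shell command to move; the robot and the scene stay as the last step left them, time stands still between calls to the robot, and variables do not carry over. Pictures are saved under pics/ and viewed, about 8 in all and at most 12, crops included, and the job is handed in when it is done.

```bash
ls; mkdir -p pics; cat > h.py <<'E'
import numpy as np, cv2
from cell import manip
from scipy.spatial.transform import Rotation as R
def rot(o): return R.from_euler('xyz',o).as_matrix()
def cloud(c):
    K=np.array(c['mtx']);h,w=c['z_map'].shape
    u,v=np.meshgrid(np.arange(w),np.arange(h))
    x=(u-K[0,2])/K[0,0];y=(v-K[1,2])/K[1,1];z=c['z_map']
    P=np.stack([x*z,-y*z,-z],-1)
    return P@rot(c['orientation']).T+np.array(c['xyz'])
def save(c,n,box=None,s=1):
    im=cv2.cvtColor(c['pixels'],cv2.COLOR_RGB2BGR)
    if box: im=im[box[1]:box[3],box[0]:box[2]]
    cv2.imwrite('pics/'+n,cv2.resize(im,None,fx=s,fy=s))
E
python3 - <<'E'
from h import *
s=manip.read_state();print(s)
ims=[]
for n in ['scene','top']:
    c=manip.camera(n);print(n,c['xyz'],c['orientation'],np.array(c['mtx']).tolist())
    P=cloud(c);ims.append(c['pixels'])
    for t in ['carrier_grip','mixer_seat','vial_center','cup_floor']:
        for d in manip.cut_out(t,n)[:3]:
            m=d['region']&(c['z_map']>0);Q=P[m]
            if len(Q): print(t,round(d['confidence'],2),np.round(d['centre']),m.sum(),np.median(Q,0).round(),np.percentile(Q,2,axis=0).round(),np.percentile(Q,98,axis=0).round())
cv2.imwrite('pics/a.png',cv2.cvtColor(cv2.resize(np.vstack(ims),(480,600)),cv2.COLOR_RGB2BGR))
E
```

```text
pics
{'clock': 0.0, 'joints': array([ 1.23835280e+00,  3.00490266e-01,  1.52157266e+00, -2.35787236e-05,
        1.32069334e+00, -6.66204762e-02]), 'qd': array([-0.00172288,  0.00169534,  0.00040261,  0.00093238, -0.00073219,
       -0.00030615]), 'effort': array([ 2.30516940e-03, -5.31812489e+01, -3.52731156e+01,  7.08895829e-02,
        2.45453732e-02, -1.42888407e-04]), 'eef_pos': array([144.42597165, 530.44401675, 215.87937231]), 'eef_rot': array([-1.61779223,  1.56963249, -1.88360943]), 'wrist_force': array([-0.30751377, -0.11824573,  0.26386225]), 'moment': array([ 0.00120136, -0.00123282, -0.03515421]), 'finger_gap': 93.79313688501718}
scene [ -75.34635187 -487.73922178  668.05870265] [ 0.95046017 -0.00446071 -0.82742867] [[475.49266167581595, 0.0, 320.8470598031151], [0.0, 475.49266167581595, 196.6509985504822], [0.0, 0.0, 1.0]]
carrier_grip 0.71 [428. 264.] 3933 [ 514. -213.   79.] [ 451. -278.   46.] [ 598. -135.  125.]
mixer_seat 0.95 [425. 297.] 3447 [ 465. -240.   44.] [ 430. -299.    2.] [ 603. -138.   53.]
vial_center 0.68 [239. 216.] 227 [414. 194.  30.] [406. 187.   2.] [427. 208.  53.]
cup_floor 0.91 [428. 263.] 3846 [ 513. -214.   80.] [ 451. -278.   67.] [ 593. -137.  125.]
top [323.78350518  46.86993343 955.96489748] [ 0.18825386  0.0162028  -1.59573221] [[413.4831937962314, 0.0, 321.0494078554533], [0.0, 413.4831937962314, 204.20312005651982], [0.0, 0.0, 1.0]]
carrier_grip 0.76 [445. 189.] 3301 [ 520. -204.   80.] [ 455. -275.   47.] [ 594. -136.  126.]
mixer_seat 0.94 [421. 204.] 1747 [ 481. -167.   45.] [ 433. -294.   24.] [ 595. -115.   49.]
vial_center 0.58 [260. 242.] 122 [417. 195.  39.] [407. 186.   2.] [432. 207.  55.]
cup_floor 0.65 [444. 186.] 3325 [ 519. -204.   80.] [ 453. -275.   47.] [ 594. -136.  126.]
```

View pics/a.png

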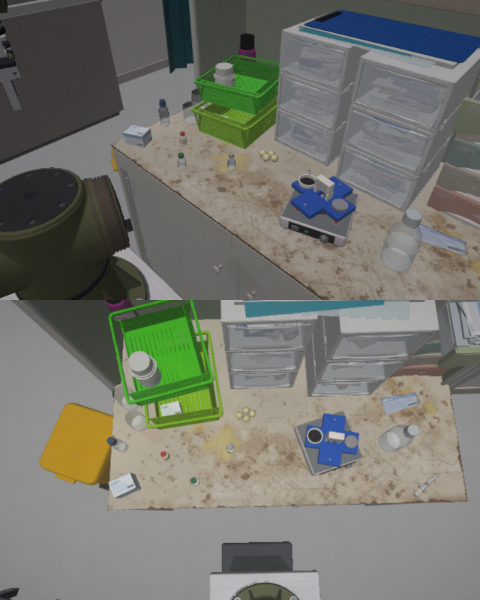

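```bash
python3 - <<'E'
from h import *
for n in ['scene','top']:
    c=manip.camera(n);P=cloud(c);z=c['z_map']>0;px=c['pixels'].astype(int)
    near=z&(abs(P[...,0]-520)<130)&(abs(P[...,1]+208)<130)
    # handle top
    m=near&(P[...,2]>117)&(P[...,2]<135)
    m=m.astype('u1');k,l,st,ce=cv2.connectedComponentsWithStats(m)
    for i in range(1,k):
        if st[i,4]>20:
            Q=P[l==i];print(n,'high',st[i],Q.mean(0).round(1),cv2.minAreaRect(Q[:,:2].astype('f4')),np.percentile(Q[:,2],90).round(1))
    # plate top blue
    b=near&(px[...,2]>px[...,0]+40)&(P[...,2]>68)&(P[...,2]<90)
    Q=P[b];print('plate',len(Q),Q.mean(0).round(1),cv2.minAreaRect(Q[:,:2].astype('f4')))
    # mixer top
    m=near&(P[...,2]>42)&(P[...,2]<58)
    Q=P[m];print('mixer',len(Q),cv2.minAreaRect(Q[:,:2].astype('f4')),np.median(Q[:,2]))
    g=z&(px[...,1]>px[...,0]+30)&(px[...,1]>px[...,2]+30)&(P[...,1]>100)&(P[...,2]>30)
    Q=P[g];print('green',len(Q),Q.mean(0).round(1) if len(Q) else 0, Q.min(0),Q.max(0))
c=manip.camera('top');save(c,'b.png',(370,110,530,270),3.7)
E
```

```text
scene high [421 232  25  20 258] [ 521.8 -207.6  123.5] ((524.5517578125, -206.42526245117188), (43.06284713745117, 22.664928436279297), 78.48467254638672) 125.9
plate 2414 [ 507.9 -215.2   78.1] ((524.5922241210938, -206.22837829589844), (148.6931915283203, 147.38150024414062), 34.39313507080078)
mixer 2022 ((522.2470703125, -206.5489501953125), (156.96363830566406, 156.48483276367188), 18.1180362701416) 45.62083780100147
green 6150 [746.7 262.3 118.2] [570.92895704 108.25114107  30.03356642] [938.33625708 429.50097239 164.02872346]
top high [438 175  22  13 222] [ 523.6 -206.9  124.8] ((524.9124755859375, -207.75125122070312), (43.272457122802734, 21.474123001098633), 79.43490600585938) 127.1
plate 2199 [ 520.8 -207.6   79.5] ((524.5987548828125, -207.58624267578125), (146.81005859375, 147.90597534179688), 33.72352981567383)
mixer 1549 ((524.2152099609375, -207.46690368652344), (157.29949951171875, 158.33499145507812), 17.061981201171875) 45.84333511908312
green 12416 [784.8 267.1 113.4] [413.45598583 108.50491938  30.404358  ] [977.04837671 446.90655726 166.95058011]
```

View pics/b.png

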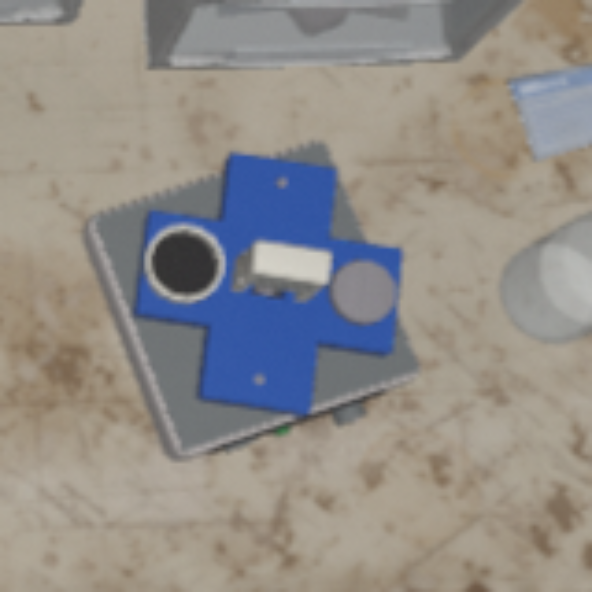

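The scene shows the plus-shaped carrier sitting askew on the mixer (crop: handle at 290,265, cup at 185,265 on the +y side). The carrier's x axis is at about 79.5° and the mixer's sides at about 17.5°/107.5°, so it needs roughly +28°. Next I'll compute the vial position, clearances and approach.

```bash
cat >> h.py <<'E'
def ray(c,u,v,h):
    K=np.array(c['mtx']);d=rot(c['orientation'])@np.array([(u-K[0,2])/K[0,0],-(v-K[1,2])/K[1,1],-1.])
    o=np.array(c['xyz']);return (o+d*(h-o[2])/d[2]).round(1)
def togo(x,y,z):
    s=manip.read_state();M=rot(s['eef_rot'])
    print('tool axes',M.round(3).tolist(),'shift',(M.T@(np.array([x,y,z])-s['eef_pos'])).round(1),'yangle',np.degrees(np.arctan2(M[1,1],M[0,1])).round(2),'pos',s['eef_pos'].round(1),'j',s['joints'].round(2))
E
python3 - <<'E'
from h import *
for n in ['scene','top']:
    c=manip.camera(n);P=cloud(c);z=c['z_map']>0
    d=manip.cut_out('vial_center',n)
    for e in d:
        rr,cc=np.where(e['region']);print(n,e['confidence'],e['centre'],cc.min(),cc.max(),rr.min(),rr.max(),ray(c,*e['centre'],26),ray(c,*e['centre'],52))
    px=c['pixels'].astype(int)
    e=d[0];u0,v0=map(int,e['centre']);yy,xx=np.mgrid[:400,:640]
    g=(abs(xx-u0)<14)&(abs(yy-v0)<14)&(px[...,1]>px[...,0]+25)&(px[...,1]>px[...,2]+10)
    print('cap',g.sum(),xx[g].mean(),yy[g].mean(),ray(c,xx[g].mean(),yy[g].mean(),48))
    for (x,y) in [(524,-207),(417,196)]:
        m=z&(np.hypot(P[...,0]-x,P[...,1]-y)<170)&(P[...,2]>135)
        Q=P[m];print(n,(x,y),len(Q),Q.min(0).round() if len(Q) else '',Q.max(0).round() if len(Q) else '', np.hypot(Q[:,0]-x,Q[:,1]-y).min() if len(Q) else '')
togo(524.5,-207,216)
E
```

```text
scene 0.68 [239.9, 214.2] 236 247 203 226 [417.5 204.   26. ] [397.6 176.   52. ]
cap 21 240.57142857142858 205.71428571428572 [421.1 202.8  48. ]
scene (524, -207) 7062 [ 670. -291.  135.] [ 694. -158.  366.] 145.96737108932356
scene (417, 196) 0   
top 0.67 [257.3, 241.6] 254 267 236 248 [419.4 203.5  26. ] [416.8 199.1  52. ]
cap 43 257.25581395348837 240.25581395348837 [420.1 199.9  48. ]
top (524, -207) 4155 [ 671. -289.  135.] [ 694. -161.  368.] 147.03497278549656
top (417, 196) 0   
tool axes [[0.0, 0.263, 0.965], [-0.0, 0.965, -0.263], [-1.0, -0.0, 0.0]] shift [ 5.000e-01 -6.120e+02  5.604e+02] yangle 74.77 pos [144.5 530.7 216.4] j [ 1.24  0.3   1.52 -0.    1.32 -0.07]
```

```bash
python3 -m handwheel '[[[0,-7.4,56.4],0.093],[[0,-7.4,56.4],0.093],[[0,-7.4,56.4],0.093],[[0,-7.4,56.4],0.093],[[0,-7.4,56.4],0.093],[[0,-7.4,56.4],0.093],[[0,-7.4,56.4],0.093],[[0,-7.4,56.4],0.093],[[0,-7.4,56.4],0.093],[[0,-7.4,56.4],0.093]]' 0 20
python3 -m handwheel '[[[0,-7.4,56.4],0.093],[[0,-7.4,56.4],0.093],[[0,-7.4,56.4],0.093],[[0,-7.4,56.4],0.093],[[0,-7.4,56.4],0.093],[[0,-7.4,56.4],0.093],[[0,0,0],0],[[0,0,0],0],[[0,0,0],0],[[0,0,0],0]]'
python3 - <<'E'
from h import *
togo(524.5,-207,103)
c=manip.camera('wrist');save(c,'w1.png');print(c['mtx'],c['xyz'],c['orientation'])
E
```

```text
clock: 2.1
eef_pos: [521.5, 129.6, 216.4]
eef_rot: [1.62, 1.571, 0.421]
wrist_force: [0.6, -0.5, -1.1]
finger_gap: 93.8
clock: 3.35
eef_pos: [525.3, -204.6, 216.5]
eef_rot: [1.506, 1.571, -0.246]
wrist_force: [-0.3, -0.7, -0.7]
finger_gap: 93.7
tool axes [[0.0, 0.984, -0.18], [-0.0, -0.18, -0.984], [-1.0, 0.0, 0.0]] shift [113.5  -0.4   2.5] yangle -10.39 pos [ 525.3 -204.6  216.5] j [-0.44  0.33  1.48  0.    1.33 -0.26]
[[309.70691629   0.         319.09502628]
 [  0.         309.70691629 200.62546906]
 [  0.           0.           1.        ]] [ 537.93027787 -130.84306017  385.57849443] [-0.26125335 -0.00060996 -0.1796405 ]
```

View pics/w1.png

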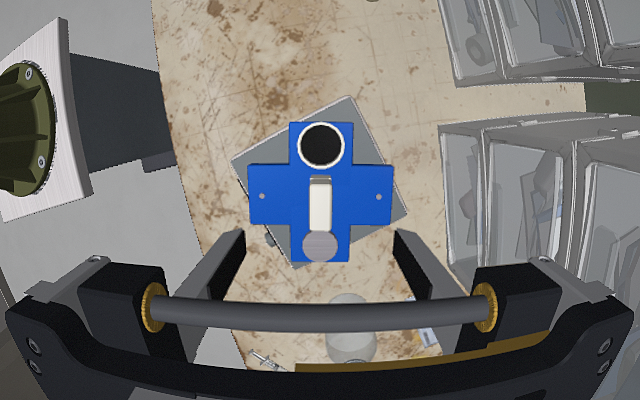

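The wrist view shows the carrier's arms aligned with the tool axes: handle at (320,205) is centred between the fingers, cup at (320,147). Descending and gripping.

```bash
python3 -m handwheel '[[[0,0,2.5],0],[[30,0,0],0],[[30,0,0],0],[[25,0,0],0],[[20,0,0],0],[[8,0,0],0],[[0,0,0],0],[[0,0,0],0],[[0,0,0],0],[[0,0,0],0]]' 90
python3 -m handwheel '[[[0,0,0],0],[[0,0,0],0],[[0,0,0],0],[[0,0,0],0],[[0,0,0],0],[[0,0,0],0],[[0,0,0],0],[[0,0,0],0],[[0,0,0],0],[[0,0,0],0]]' 255 25
```

```text
clock: 4.65
eef_pos: [524.7, -208.1, 103.8]
eef_rot: [1.287, 1.57, -0.466]
wrist_force: [-0.3, 0.3, 0.4]
finger_gap: 60.8
clock: 5.9
eef_pos: [524.6, -208.0, 103.5]
eef_rot: [1.484, 1.571, -0.27]
wrist_force: [1.1, -0.4, -0.1]
finger_gap: 19.8
```

```bash
python3 -m handwheel '[[[0.5,0,0],-0.1],[[0.5,0,0],-0.1],[[0,0,0],-0.1],[[0,0,0],-0.1],[[0,0,0],-0.09],[[1,0,0],0],[[1,0,0],0],[[1,0,0],0],[[0,0,0],0],[[0,0,0],0]]'
python3 - <<'E'
from h import *
togo(524.5,-207,103)
E
```

```text
clock: 7.15
eef_pos: [524.5, -208.0, 99.4]
eef_rot: [-2.035, 1.571, 2.984]
wrist_force: [-0.0, -0.9, -2.6]
finger_gap: 19.6
tool axes [[-0.0, 0.953, 0.302], [0.0, 0.302, -0.953], [-1.0, -0.0, -0.0]] shift [-3.6  0.3 -1. ] yangle 17.57 pos [ 524.5 -208.    99.4] j [-0.44  0.45  1.6  -0.    1.09 -0.75]
```

Down 4 mm with almost no force, so the pins appear to be between the arms. Lowering the rest of the way.

```bash
python3 -m handwheel '[[[1.5,0,0],0],[[1.5,0,0],0],[[1.5,0,0],0],[[1.5,0,0],0],[[1.5,0,0],0],[[1,0,0],0],[[1,0,0],0],[[0,0,0],0],[[0,0,0],0],[[0,0,0],0]]'
```

```text
clock: 8.4
eef_pos: [524.6, -208.0, 90.0]
eef_rot: [0.744, 1.571, -0.52]
wrist_force: [-0.4, -0.5, -2.3]
finger_gap: 19.8
```

```bash
python3 -m handwheel '[[[0.7,0,0],0],[[0,0,0],0],[[0,0,0],0],[[0,0,0],0],[[0,0,0],0],[[0,0,0],0],[[0,0,0],0],[[0,0,0],0],[[0,0,0],0],[[0,0,0],0]]' 120
python3 -m handwheel '[[[-20,0,0],0],[[-40,0,0],0],[[-40,0,0],0],[[-30,0,0],0],[[0,0,0],0],[[0,0,0],0],[[0,0,0],0],[[0,0,0],0],[[0,0,0],0],[[0,0,0],0]]' 0
python3 - <<'E'
from h import *
togo(420,201,200)
c=manip.camera('wrist');save(c,'w2.png')
for n in ['top','scene']:
    c=manip.camera(n);P=cloud(c);z=c['z_map']>0;px=c['pixels'].astype(int)
    near=z&(abs(P[...,0]-524)<100)&(abs(P[...,1]+207)<100)
    b=near&(px[...,2]>px[...,0]+40)&(P[...,2]>50)&(P[...,2]<90)
    Q=P[b];print('plate',len(Q),cv2.minAreaRect(Q[:,:2].astype('f4')),np.median(Q[:,2]), np.linalg.lstsq(np.c_[Q[:,:2],np.ones(len(Q))],Q[:,2],rcond=None)[0])
    m=near&(P[...,2]>103)&(P[...,2]<120)
    Q=P[m];print('handle',len(Q),cv2.minAreaRect(Q[:,:2].astype('f4')) if len(Q)>3 else '',np.percentile(Q[:,2],90) if len(Q) else '')
E
```

```text
clock: 9.65
eef_pos: [524.5, -208.0, 89.2]
eef_rot: [-1.165, 1.571, -2.429]
wrist_force: [-0.7, 0.6, -0.1]
finger_gap: 49.5
clock: 10.9
eef_pos: [524.5, -208.0, 219.1]
eef_rot: [-2.281, 1.571, 2.738]
wrist_force: [-0.2, -0.4, -0.1]
finger_gap: 94.0
tool axes [[-0.0, 0.953, 0.302], [0.0, 0.302, -0.953], [-1.0, -0.0, -0.0]] shift [  19.2   24.  -421.5] yangle 17.59 pos [ 524.5 -208.   219.1] j [-0.44  0.33  1.48 -0.    1.34 -0.75]
plate 1527 ((533.284912109375, -188.62124633789062), (104.08619689941406, 148.66603088378906), 62.68864059448242) 65.45304659967644 [ 2.46573427e-03 -1.30296168e-02  6.15108830e+01]
handle 210 ((522.3052368164062, -207.36520385742188), (20.490802764892578, 44.37755584716797), 17.019775390625) 113.28744847853844
plate 2223 ((522.749267578125, -206.7707061767578), (147.88397216796875, 148.62973022460938), 62.6353874206543) 64.90221230280565 [1.70089119e-02 7.25091625e-03 5.71242150e+01]
handle 266 ((522.7875366210938, -205.79739379882812), (23.672792434692383, 43.675106048583984), 15.791511535644531) 112.08834524996138
```

View pics/w2.png

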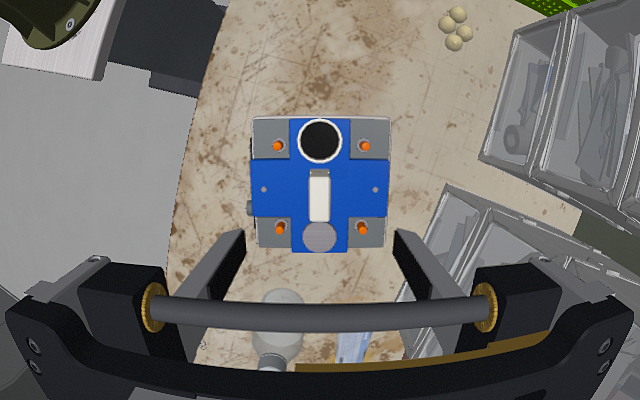

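Home: the four orange pins show between the arms (278,146; 364,146; 280,228; 362,228), and the handle top has dropped from 126 to 112 mm. Now the vial.

```bash
python3 -m handwheel '[[[0,3,-52.7],0],[[0,3,-52.7],0],[[0,3,-52.7],0],[[0,3,-52.7],0],[[0,3,-52.7],0],[[0,3,-52.7],0],[[0,3,-52.7],0],[[0,3,-52.7],0],[[0,0,0],0],[[0,0,0],0]]' 100
python3 - <<'E'
from h import *
togo(420,201,32)
c=manip.camera('wrist');save(c,'w3.png')
K=np.array(c['mtx']);o=np.array(c['xyz']);M=rot(c['orientation'])
for d in manip.cut_out('vial_center','wrist'):
    r,k=np.where(d['region']);print(d['confidence'],d['centre'],k.min(),k.max(),r.min(),r.max())
px=c['pixels'].astype(int);yy,xx=np.mgrid[:400,:640]
def fray(u,v,h):
    a=np.array([u-K[0,2],v-K[1,2]]);r=np.hypot(*a);t=r/K[0,0];a=a/r*np.sin(t)
    d=M@np.array([a[0],-a[1],-np.cos(t)]);return (o+d*(h-o[2])/d[2]).round(1)
g=(abs(xx-320)<60)&(yy<260)&(yy>130)&(px[...,1]>px[...,0]+25)&(px[...,1]>px[...,2]+10)
print('cap',g.sum(),xx[g].mean(),yy[g].mean(),fray(xx[g].mean(),yy[g].mean(),49))
E
```

```text
clock: 12.3
eef_pos: [420.1, 200.8, 219.2]
eef_rot: [-0.132, 1.571, -1.395]
wrist_force: [-0.0, -0.5, 0.5]
finger_gap: 56.9
tool axes [[0.0, 0.953, 0.303], [-0.0, 0.303, -0.953], [-1.0, -0.0, 0.0]] shift [187.2  -0.   -0.3] yangle 17.61 pos [420.1 200.8 219.2] j [ 0.37  0.11  1.75 -0.    1.29  0.06]
0.92 [318.0, 182.7] 309 328 171 196
cap 194 318.5103092783505 187.45876288659792 [419.  200.1  49. ]
```

View pics/w3.png

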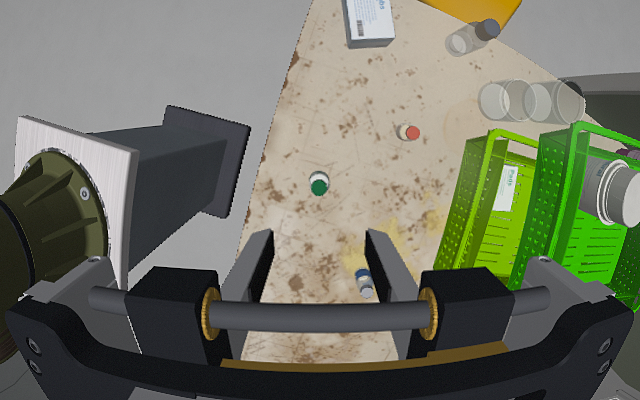

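The wrist view shows the green cap at (318,187), red at (410,132) and blue/grey at (365,283), both well clear of the fingers. Descending to TCP z=26 (tips at 15) and gripping.

```bash
python3 -m handwheel '[[[20,-1,0],0],[[40,0,0],0],[[40,0,0],0],[[40,0,0],0],[[30,0,0],0],[[15,0,0],0],[[8,0,0],0],[[0,0,0],0],[[0,0,0],0],[[0,0,0],0]]' 100
python3 -m handwheel '[[[0,0,0],0],[[0,0,0],0],[[0,0,0],0],[[0,0,0],0],[[0,0,0],0],[[0,0,0],0],[[0,0,0],0],[[0,0,0],0],[[0,0,0],0],[[0,0,0],0]]' 255 12
python3 -m handwheel '[[[-20,0,0],0],[[-40,0,0],0],[[-50,0,0],0],[[-50,0,0],0],[[0,0,0],0],[[0,0,0],0],[[0,0,0],0],[[0,0,0],0],[[0,0,0],0],[[0,0,0],0]]'
python3 - <<'E'
from h import *
c=manip.camera('wrist');save(c,'w4.png')
togo(507.1,-157.2,186)
c=manip.camera('top');P=cloud(c);save(c,'t4.png',(370,110,530,270),3)
for n in ['top','scene']:
    c=manip.camera(n);P=cloud(c);px=c['pixels'].astype(int)
    m=(np.hypot(P[...,0]-507,P[...,1]+157.4)<26)&(px[...,2]<px.min(-1)+30)&(P[...,2]>71.5)&(P[...,2]<80)
    Q=P[m];print(n,'rim',len(Q),cv2.minEnclosingCircle(Q[:,:2].astype('f4')),np.median(Q[:,2]))
E
```

```text
clock: 13.65
eef_pos: [419.4, 201.0, 26.9]
eef_rot: [1.64, 1.57, 0.376]
wrist_force: [0.3, -0.1, 0.0]
finger_gap: 57.3
clock: 14.9
eef_pos: [419.1, 200.8, 26.3]
eef_rot: [1.053, 1.571, -0.211]
wrist_force: [0.4, 0.1, 0.7]
finger_gap: 24.2
clock: 16.15
eef_pos: [419.0, 200.8, 186.1]
eef_rot: [-1.529, 1.571, -2.793]
wrist_force: [0.1, 0.1, -0.2]
finger_gap: 24.0
tool axes [[-0.0, 0.953, 0.302], [-0.0, 0.302, -0.953], [-1.0, -0.0, 0.0]] shift [ 2.000e-01 -2.430e+01  3.679e+02] yangle 17.59 pos [419.1 200.8 186.2] j [ 0.37  0.14  1.79 -0.    1.21  0.06]
top rim 93 ((506.99322509765625, -158.38710021972656), 23.0373592376709) 74.9918927365535
scene rim 138 ((507.59527587890625, -156.3397216796875), 24.027599334716797) 74.7742676308635
```

View pics/w4.png

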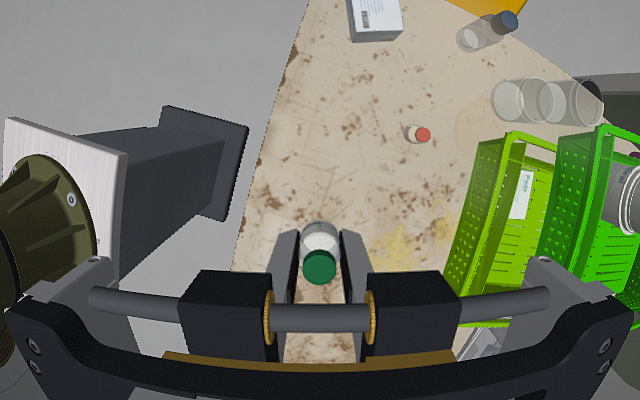

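Vial is held upright between the pads (cap at 319,267). The cup rim measured from both views is at (507.3, −157.3), top at z 75. Moving over it.

```bash
python3 -m handwheel '[[[0,-3,46],0],[[0,-3,46],0],[[0,-3,46],0],[[0,-3,46],0],[[0,-3,46],0],[[0,-3,46],0],[[0,-3,46],0],[[0,-3.2,46],0],[[0,0,0],0],[[0,0,0],0]]'
python3 -m handwheel '[[[20,0,0],0],[[20,0,0],0],[[20,0,0],0],[[10,0,0],0],[[5,0,0],0],[[0,0,0],0],[[0,0,0],0],[[0,0,0],0],[[0,0,0],0],[[0,0,0],0]]'
python3 - <<'E'
from h import *
togo(507.2,-157.3,91.3)
c=manip.camera('wrist');save(c,'w5.png',(200,100,440,340),2.4)
E
```

```text
clock: 17.6
eef_pos: [507.0, -156.9, 186.1]
eef_rot: [-2.443, 1.57, 2.576]
wrist_force: [-1.1, 0.8, -1.4]
finger_gap: 23.8
clock: 18.85
eef_pos: [507.2, -157.3, 111.3]
eef_rot: [0.748, 1.571, -0.516]
wrist_force: [0.5, -0.6, -0.1]
finger_gap: 24.1
tool axes [[0.0, 0.953, 0.302], [-0.0, 0.302, -0.953], [-1.0, 0.0, 0.0]] shift [20. -0. -0.] yangle 17.59 pos [ 507.2 -157.3  111.3] j [-0.37  0.37  1.69 -0.    1.08 -0.68]
```

View pics/w5.png

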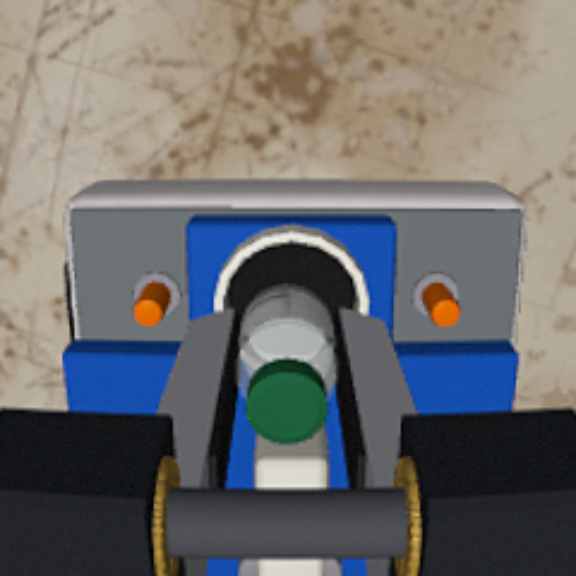

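The vial is centred over the cup (vial at col 290, ring at col 292 in the crop), 20 mm above the floor. Lowering gently.

```bash
python3 -m handwheel '[[[6,0,0],0],[[6,0,0],0],[[4,0,0],0],[[2,0,0],0],[[1,0,0],0],[[0.5,0,0],0],[[0,0,0],0],[[0,0,0],0],[[0,0,0],0],[[0,0,0],0]]'
```

```text
clock: 20.15
eef_pos: [507.2, -157.3, 91.8]
eef_rot: [1.007, 1.571, -0.257]
wrist_force: [0.2, -0.6, -0.1]
finger_gap: 24.3
```

```bash
python3 -m handwheel '[[[0.5,0,0],0],[[0.5,0,0],0],[[0.5,0,0],0],[[0,0,0],0],[[0,0,0],0],[[0,0,0],0],[[0,0,0],0],[[0,0,0],0],[[0,0,0],0],[[0,0,0],0]]'
```

```text
clock: 21.4
eef_pos: [507.3, -157.2, 91.0]
eef_rot: [1.249, 1.57, -0.015]
wrist_force: [-3.5, 2.9, 9.0]
finger_gap: 23.9
```

Contact with the floor (9 N). Releasing and retreating.

```bash
python3 -m handwheel '[[[-0.5,0,0],0],[[0,0,0],0],[[0,0,0],0],[[0,0,0],0],[[0,0,0],0],[[0,0,0],0],[[0,0,0],0],[[0,0,0],0],[[0,0,0],0],[[0,0,0],0]]' 110
python3 -m handwheel '[[[-10,0,0],0],[[-20,0,0],0],[[-30,0,0],0],[[-40,0,0],0],[[-40,0,0],0],[[0,0,0],0],[[0,0,0],0],[[0,0,0],0],[[0,0,0],0],[[0,0,0],0]]'
python3 - <<'E'
from h import *
manip.camera('wrist')
c=manip.camera('wrist');save(c,'w6.png',(200,80,440,320),2.4)
for n in ['top','scene']:
    c=manip.camera(n);P=cloud(c);px=c['pixels'].astype(int)
    near=(np.hypot(P[...,0]-507,P[...,1]+157)<30)
    m=near&(P[...,2]>85)&(P[...,2]<130);Q=P[m]
    g=m&(px[...,1]>px[...,0]+25)&(px[...,1]>px[...,2]+10);G=P[g]
    print(n,len(Q),len(G),G.mean(0).round(1) if len(G) else '', np.percentile(G[:,2],95) if len(G) else '')
    m=(np.hypot(P[...,0]-524,P[...,1]+207)<35)&(P[...,2]>103)&(P[...,2]<120);m&=~g;Q=P[m]
    print('handle',len(Q),cv2.minAreaRect(Q[:,:2].astype('f4')) if len(Q)>3 else '',np.percentile(Q[:,2],90) if len(Q) else '')
E
```

```text
clock: 22.65
eef_pos: [507.2, -157.3, 90.7]
eef_rot: [-3.124, 1.571, 1.895]
wrist_force: [-1.1, -0.2, -0.3]
finger_gap: 53.5
clock: 23.9
eef_pos: [507.1, -157.2, 230.4]
eef_rot: [-2.233, 1.57, 2.786]
wrist_force: [0.7, -0.2, 0.1]
finger_gap: 53.8
top 81 18 [ 508.8 -154.4  115.1] 118.17023484412432
handle 0  
scene 245 44 [ 505.4 -159.   117.1] 118.46703993741437
handle 263 ((522.7093505859375, -206.31109619140625), (22.640277862548828, 43.297332763671875), 14.691807746887207) 112.27989517771161
```

View pics/w6.png

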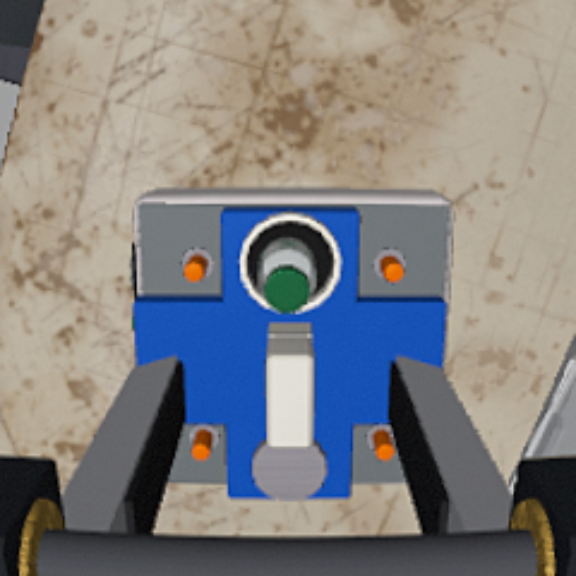

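The vial stands upright in the middle of the cup: cap at crop (288,288), its top at z≈118 mm against 117 expected. The carrier is home with all four pins showing, and the gripper is clear.

```bash
python3 -c "
from cell import manip
print(manip.sign_off())"
```

```text
the job is handed in; nothing more can be done
None
```

The carrier is home on the mixer and the green-capped vial stands in its cup. The job was handed in at about 24 s of the 54 s allowed, and the hand-in gives no verdict.

- **Carrier:** I gripped it by the handle, turned it about 28° with a light press, and it went down about 14 mm with no more than about 3 N at the wrist. The handle top fell from about 126 to 112 mm. All four pins show between its arms, and its sides measured within about 3° of the mixer's.
- **Vial:** I then lowered it into the cup until it touched the floor (about 10 N at the wrist), and released it. Its cap top is at about 118 mm against 117 expected. Averaged over the two views, its cap is within about 1 mm of the cup centre.
- **Robot:** The gripper was clear at hand-in, more than 100 mm above the carrier.

The top and scene cameras differed by 3–5 mm on the final cap position, which is within the 12 mm tolerance. The handle was not picked up in the last top-view check, so the final handle height rests on the scene camera, and the wrist picture confirms only that the pins show. No check failed.

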